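# Cock and load the dog-treat launcher

### The arm

A 6-joint arm with a two-finger parallel gripper is mounted at the origin on the work surface. World frame = base frame: x ahead of the robot, y to its left, z up, the work surface at z = 0. Lengths are in mm, angles in rad, forces in N, time in s.
With the tool pointing down it reaches from about 300 to 775 mm from the base axis. Payload 14.6 kg.
Tool frame: the origin (TCP) lies on the mounting face of the last link; the fingertips stand 199 mm ahead of it and the grasp point (between the pads) lies 180 mm ahead of it; z points along the fingers, y is the line along which they close (so a half turn about z gives the same grasp; the last joint's range is limited). The gripper opens to 94 mm and grips with 3 to 60 N. Pads are 16 mm wide; open, the fingers measure 119 mm over their backs; the gripper's body (75 mm by 177 mm) begins 78 mm behind the grasp point.
Start: joints at [1.136, 0.3, 1.521, -0, 1.321, -0.067], TCP at [197.757, 513.208, 404.646] pointing down, gripper open.
Joint ranges: [-3.03, 3.03], [-0.79, 2.21], [0.23, 2.52], [-1.04, 4.18], [0, 3.07], [-2.55, 2.55]. Speed limits (rad/s): [2.22, 2.22, 2.57, 3.14, 3.14, 3.14].

### API

Orientations are given as [roll, pitch, yaw] about the fixed x, y, z axes, in that order (R = Rz(yaw) Ry(pitch) Rx(roll)).
In Python, from cell import manip gives the robot as it stands. The module is installed in compiled form; this text tells all that it offers.
- The arm moves only by the shell command python3 -m creep 'ROWS' [FORCE]. ROWS is a JSON object of lists of equal length, an entry for each row: "slide": the shift along the world's x, y, z in cm, a list of three; "turn": the turn about the world's z in rad; "claw": the opening, from 0 (shut) to 1 (fully open). A call has 1 to 8 rows; each row shifts and turns the commanded pose from where the row before left it; what a row does not reach is not made up. A row lasts 1/8 s, in which the tool goes at most 62.5 mm and 10.7 degrees, less where a joint would pass 70% of its speed; a pose out of reach is approached as far as the arm can. A call with a gripper value outside its range is refused whole. The fingers move at their own pace and stop on an object; FORCE is the grip in N (left out, the last holds). Time passes only in rows, so rows that do not move let the fingers close. It gives the time, the measured TCP pose, the force, the opening and the grip force at its end, in the units of the state.
- manip.read_state(): the state, without advancing time (a new reading comes with each control period).
- manip.camera(name): name is "scene" or "top"; returns (picture, depth): 384x512x3 uint8, red, green, blue; 384x512 float32, mm along the optical axis (not along the pixel's ray), 0 where there is no reading.
- manip.calibration(name): a dict with "intrinsics" (3x3 intrinsics, pixels), "pose" (4x4, takes a point from camera to world coordinates). Camera axes: x right, y up, looking along -z (the intrinsics and any distortion apply to the point x, -y, -z); pixel columns grow to the right and rows downward; lengths in mm; the calibration is good to about 2 mm. A picture is of the moment at which its call begins. calibration takes no time and is no camera call.
- manip.sign_off(): hands the job in; it is judged then, once.
Trained networks look in the newest picture that a camera, given by its name, has taken for a name from the list of things; names that differ only in an ending like _2 or _b are one class to them, and where a whole thing is asked for, a point or a joint stands for the part that bears it (a point fixed in the world has none). Each returns a list of dicts, best first, with "score" (0 to 1); they miss things now and then, are a little off and sometimes report something else, mostly with a low value. They report only what shows in the picture. A call takes as long as a camera call. They do not tell look-alikes from the thing itself.
- manip.cut_out(query, camera): "mask" (384x512 bool, what is visible of it) and "position" ([column, row] in pixels, amid what is visible of it).
The state is a dict: "clock": time; "joints": joint angles; "qd": joint speeds; "effort": joint torques, N m; "eef_pos": TCP position; "eef_rot": TCP orientation; "wrist_force": force on the tool from outside, world axes, zero at the start; "moment": the same for the moment, N m; "finger_gap": finger opening in mm; "finger_force": force on a finger pad.
Only numpy, scipy, OpenCV 4.12 (cv2) and the standard library are available. Lean on these libraries where they do the work, as an engineer would, in place of code of your own. Each camera call takes 0.05 s, during which the arm holds its last target. There are 200 camera calls.

### The job

Cock the dog's treat launcher: draw its sprung yellow arm down, bring it across under the red hook beside it and ease it up until the hook alone holds it, then lay the bone-shaped biscuit in the cocked cup and let go. The hook is a hair trigger, so never knock it over and never let the arm fly up; leave the other things on the counter where they are.

Things in the scene. Friction and masses are not known exactly. Their poses are not given: they have to be found in the camera images.
- launcher: Toy treat launcher fixed to the counter: wooden plinth 240 mm long in x (-125 to +115), 170 mm in y (-55 to +115), top at z 16 mm. Origin on the counter under the resting arm's line; x runs from cup end to hinge end, y from the arm towards the red hook, z up. A red 34 x 40 mm trigger paddle sticks out on the hook's far (+y) side at z 40 mm: do not touch it.
- axle (a point): Middle of the arm's hinge axle with the arm at rest, 60 mm above the counter, launcher x +85 mm; axes as the launcher's. The axle runs along y. The yellow arm is a 10 x 10 mm bar from here towards -x, its centre line through the axle, with the cup on its end. All sideways motion is along this y.
- hook_zone (a point): Fixed mark (launcher axes; z 66 mm, 100 mm from the axle). The red hook, 14 mm wide in x, is a C open to -y: post, and on top a 19 mm nose reaching back to -y, underside about at this z, 6 mm thick, with a lip 4 mm wide hanging 3.5 mm down at its free end. That end is 0 to 30 mm in +y of this mark, set by a stiff slide, NOT reported: feel for the post.
- throw_arm (a joint): Arm angle about the axle, rad: 0.60 at rest (cup up, at its stop), 0 level, -0.10 fully down (stop). A spring drives it up: 3.5 N at the cup at rest, 7 N level, 7.5 N fully down. Below about -0.05 it passes under the hook's lip. Properly hooked it reads about 0.035; hung on the lip only, about 0, which is not hooked.
- side_play (a joint): Slide of arm and cup along the axle towards the hook, m: 0 at rest, at most 0.065; a weak 15 N/m spring draws it back to 0. The bar touches the hook's post after 0.023 to 0.053 (unknown setting); the space between post and lip is 15 mm wide, so the 10 mm bar is behind the lip for the last 5 mm before touching.
- trigger (a joint): Tilt of the red hook away from the arm, rad: 0 upright (its stop). A light spring holds it: the bar pushed sideways on its post begins to tip it at about 1.5 N (on top of the arm's own side spring) and has knocked it over (0.25 rad) at about 2.3 N, some 6 mm further on. Eased off before that, it springs upright again.
- cup (a point): Centre of the cup's floor (upper face), 165 mm from the axle along the arm; x along the arm to the axle, y to the hook, z up out of the cup. A square yellow tray, 88 x 88 mm inside, walls 4 mm thick, 9 mm high; two ribs along x, 4 mm high, at y +-20 mm (36 mm between them): a fingertip pressed on the floor between them draws the arm down and drags it sideways.
- biscuit_center (a point): Centre of the brown bone-shaped dog biscuit on the counter, half-way up: 64 mm long (x), 36 mm wide over the end lobes, waist 24 mm wide (y) and 28 mm long, 18 mm thick; 25 to 50 g, rigid. It may lie on the cup's ribs or floor.
Mind the look-alikes: they are no part of the job. Of the things like the part that bears biscuit_center, leave any that is green or turquoise; of the rest the smaller one is meant.

How it is judged (in metres and radians):
On the way:
1. the arm is hooked: held by the red hook alone, fingers off it, the biscuit not yet in the cup (value of joint throw_arm between 0.012 and 0.055 rad and value of joint trigger below 0.08 rad and contact force between the fingers and anything else below 0.3 N and horizontal distance between biscuit_center and cup above 0.06 m), for 0.3 s.
At the end, for the whole second after the job is handed in: The arm is held in the red hook (arm angle between 0.012 and 0.055 rad, hook upright within 0.08 rad) and the biscuit lies still in the cup, its centre within 32 mm of the cup's centre and 3 to 20 mm above the cup's floor (value of joint throw_arm between 0.012 and 0.055 rad and value of joint trigger below 0.08 rad and horizontal distance between biscuit_center and cup below 0.032 m and z of biscuit_center in the frame of cup between 0.003 and 0.02 m and linear speed of biscuit below 0.02 m/s); the robot touches nothing.
It fails at once if the hair trigger is knocked over (tilted more than 0.25 rad) (value of joint trigger above 0.25 rad).
It fails at once if the arm flies up (faster than 6 rad/s) (velocity of joint throw_arm above 6 rad/s).
It fails at once if a bystander is moved by more than 30 mm (distance of any of canister_tall, canister_two, salt, pepper, mug, chew_ring, treat_jar from where it was at the start of the episode above 0.03 m).
It also fails if it takes over 67 s, if anything falls off the work surface, if the arm or the gripper's body presses on something with over 40 N, if the wrist force passes 120 N, or if a joint passes its speed limit or range.

## Working session

There is one attempt and no reset: what is moved stays moved. The work goes in short steps, Python scripts to look and compute and a shell command to move; the robot and the scene stay as the last step left them, time stands still between calls to the robot, and variables do not carry over. Pictures are saved under pics/ and viewed, at most 10 in all, crops included, and the job is handed in when it is done.

```bash
mkdir -p pics; cat > h.py <<'E'
import numpy as np, cv2
from cell import manip
def world(cam,depth,mask):
    c=manip.calibration(cam);K=np.array(c["intrinsics"]);T=np.array(c["pose"])
    r,q=np.nonzero(mask&(depth>0));d=depth[r,q]
    p=np.stack([(q-K[0,2])/K[0,0]*d,-(r-K[1,2])/K[1,1]*d,-d,np.ones(len(d))])
    return (T@p)[:3].T
E
python3 - <<'E'
from h import *
s=manip.read_state();print({k:np.round(v,3) for k,v in s.items()})
for n in("scene","top"):
    im,d=manip.camera(n);cv2.imwrite(f"pics/{n}0.png",im[...,::-1]);np.save(f"{n}_d.npy",d);np.save(f"{n}_im.npy",im)
    c=manip.calibration(n);print(n,np.round(c["intrinsics"],1).tolist(),np.round(c["pose"],2).tolist(),[k for k in c])
    for q in("biscuit_center","throw_arm","cup","trigger","launcher"):
        for o in manip.cut_out(q,n)[:4]:
            m=o["mask"];w=world(n,d,m)
            if len(w)<5: continue
            col=im[m].mean(0).astype(int)
            print(q,round(o["score"],2),np.round(o["position"]).tolist(),m.sum(),np.median(w,0).round(),w.min(0).round(),w.max(0).round(),col)
E
```

```text
{'clock': np.float64(0.0), 'joints': array([ 1.136,  0.3  ,  1.522,  0.   ,  1.321, -0.067]), 'qd': array([ 0.001, -0.001,  0.001, -0.001, -0.001,  0.001]), 'effort': array([ 1.0000e-03, -5.3181e+01, -3.5274e+01,  7.1000e-02,  2.4000e-02,
       -0.0000e+00]), 'eef_pos': array([197.737, 513.186, 404.074]), 'eef_rot': array([-3.14 , -0.   ,  2.774]), 'wrist_force': array([ 1.017, -0.94 ,  0.321]), 'moment': array([0.048, 0.032, 0.012]), 'finger_force': np.float64(0.0), 'finger_gap': np.float64(94.272)}
scene [[448.6, 0.0, 256.5], [0.0, 448.6, 200.5], [0.0, 0.0, 1.0]] [[-0.65, -0.63, 0.43, 898.99], [0.76, -0.53, 0.38, 182.86], [-0.01, 0.57, 0.82, 736.85], [0.0, 0.0, 0.0, 1.0]] ['intrinsics', 'pose']
biscuit_center 0.9 [177.0, 143.0] 792 [ 509. -380.   24.] [ 469. -452.   -3.] [ 538. -339.   29.] [144 100  49]
biscuit_center 0.89 [208.0, 170.0] 386 [ 532. -270.   18.] [ 492. -307.   -1.] [ 560. -241.   22.] [133  91  44]
biscuit_center 0.84 [251.0, 135.0] 621 [ 400. -272.   24.] [ 353. -320.   -1.] [ 435. -237.   28.] [ 43 121  56]
biscuit_center 0.77 [257.0, 171.0] 374 [ 474. -189.   1
[... 703 characters left out ...]
277.   22.] [ 355. -324.   -5.] [ 436. -236.   27.] [ 49 138  68]
biscuit_center 0.84 [322.0, 194.0] 321 [ 532. -272.   17.] [ 505. -303.   -3.] [ 560. -240.   22.] [153 102  53]
biscuit_center 0.69 [370.0, 204.0] 606 [ 507. -379.   23.] [ 473. -425.   -2.] [ 539. -339.   28.] [174 116  57]
biscuit_center 0.63 [288.0, 220.0] 283 [ 472. -188.   17.] [ 441. -214.   -4.] [ 501. -164.   21.] [ 28 155 150]
throw_arm 0.98 [214.0, 182.0] 2335 [558. -38. 148.] [503. -97.  12.] [708.  32. 190.] [181 150  17]
cup 0.69 [214.0, 180.0] 2281 [558. -38. 149.] [504. -96.  11.] [712.   9. 190.] [180 150  16]
launcher 0.83 [208.0, 174.0] 7337 [578. -19.  16.] [ 460. -109.   -5.] [723. 108. 190.] [183 146  72]
```

```bash
python3 - <<'E'
from h import *
for n in("scene","top"):
    im=np.load(f"{n}_im.npy");d=np.load(f"{n}_d.npy")
    hs=cv2.cvtColor(im,cv2.COLOR_RGB2HSV)
    w=lambda m:world(n,d,m)
    full=np.ones(d.shape,bool)
    # wood plinth at z~16
    H,W=d.shape
    P=np.full((H,W,3),np.nan);r,q=np.nonzero(d>0);P[r,q]=world(n,d,full)
    m=(abs(P[...,2]-16)<5)&(P[...,0]>380)&(P[...,0]<780)&(P[...,1]>-200)&(P[...,1]<180)&(hs[...,1]>50)&(hs[...,0]>8)&(hs[...,0]<25)
    nc,l,st,ct=cv2.connectedComponentsWithStats(m.astype(np.uint8))
    k=1+st[1:,4].argmax();p=P[l==k]
    rect=cv2.minAreaRect(p[:,:2].astype(np.float32));print(n,"plinth",rect,np.median(p[:,2]),cv2.boxPoints(rect).round().tolist())
    b=[o for o in manip.cut_out("biscuit_center",n) if abs(world(n,d,o["mask"]).mean(0)-[530,-270,15])[:2].max()<20][0]["mask"]
    p=w(b);p=p[p[:,2]>14];print("biscuit",cv2.minAreaRect(p[:,:2].astype(np.float32)),np.median(p[:,2]))
    m=((hs[...,0]<6)|(hs[...,0]>174))&(hs[...,1]>140)&(P[...,2]>10)
    for z0,z1 in((30,50),(50,60),(60,66),(66,80)):
        k=m&(P[...,2]>z0)&(P[...,2]<z1)&(P[...,1]>-60)&(P[...,1]<100)&(P[...,0]>450)
        if k.sum()>5:print("red",z0,z1,k.sum(),P[k].min(0).round(),P[k].max(0).round(),np.median(P[k],0).round())
    m=(hs[...,0]>22)&(hs[...,0]<33)&(hs[...,1]>150)
    k=m&(P[...,2]>130);p=P[k];c=p.mean(0);u,s,v=np.linalg.svd(p-c);print("cup c",c,v)
a=np.hstack([cv2.imread("pics/scene0.png")[60:360,100:500],cv2.imread("pics/top0.png")[60:360,100:500]]);cv2.imwrite("pics/a.png",a)
E
```

```text
scene plinth ((589.376708984375, -7.352806091308594), (240.227783203125, 169.91127014160156), 8.902395248413086) 16.64593622830148 [[458.0, 58.0], [484.0, -110.0], [721.0, -73.0], [695.0, 95.0]]
biscuit ((529.8026733398438, -272.8228759765625), (63.391780853271484, 32.82474899291992), 52.319461822509766) 18.517512203127524
red 30 50 356 [557.  -1.  40.] [594.  40.  46.] [576.  21.  43.]
red 66 80 32 [575. -20.  71.] [589.   1.  77.] [580.  -8.  75.]
cup c [548.00690329 -44.56240412 156.0419856 ] [[ 0.8553049  -0.14950185 -0.49608742]
 [ 0.08546591  0.98505992 -0.14950766]
 [ 0.5110275   0.08547607  0.85530389]]
top plinth ((591.118408203125, -6.7089691162109375), (238.32742309570312, 169.8035888671875), 9.056374549865723) 14.804154017487463 [[460.0, 58.0], [487.0, -109.0], [722.0, -72.0], [695.0, 96.0]]
biscuit ((531.9119873046875, -271.5717468261719), (60.07668685913086, 32.890052795410156), 53.63764572143555) 16.773529868567437
red 30 50 36 [560.  31.  37.] [589.  39.  46.] [577.  34.  41.]
cup c [548.40279896 -44.45393311 156.52615947] [[-0.80469711 -0.15764853  0.57237182]
 [ 0.18606757 -0.98249558 -0.00901678]
 [-0.56377426 -0.09924406 -0.81994463]]
```

View pics/a.png

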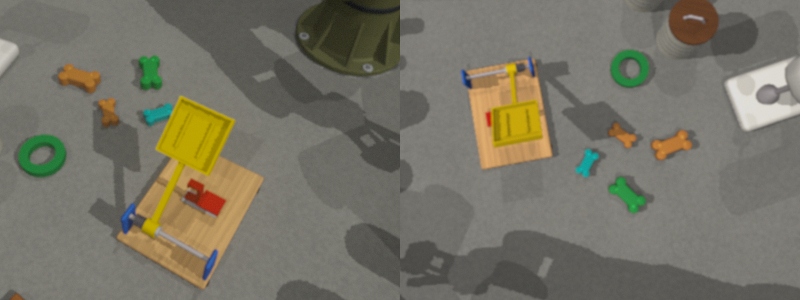

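The picture shows the yellow cup raised at about (195,135) in the scene crop with the red hook just behind it. The small brown bone is at (108,110), which is scene pixel (208,170), and its look-alikes are around it. The plinth fit gives the launcher origin ≈ (600,-36), yaw ≈ 0.157.

```bash
python3 - <<'E'
from h import *
for n in("scene","top"):
    d=np.load(f"{n}_d.npy");p=world(n,d,np.ones(d.shape,bool));p=p[(p[:,2]>60)&(p[:,2]<330)]
    g,c=np.unique((p//60).astype(int)[:,:2],axis=0,return_counts=True)
    for a,k in zip(g,c):
        if k>15: print(n,a*60,k,p[((p[:,:2]//60)==a).all(1),2].max().round(),end='; ')
E
python3 -m creep '{"slide":[[0,0,4],[0,0,4],[2.5,-3.9,0],[2.5,-3.9,0],[2.5,-3.9,0],[2.5,-3.9,0],[2.5,-3.9,0],[2.5,-3.9,0]],"turn":[0,0,-0.15,-0.15,-0.15,-0.15,-0.15,-0.15],"claw":[0,0,0,0,0,0,0,0]}' 10
```

```text
scene [-60  60] 116 170.0; scene [   0 -120] 157 114.0; scene [  0 -60] 128 124.0; scene [0 0] 1047 290.0; scene [ 0 60] 794 236.0; scene [  60 -120] 712 269.0; scene [ 60 -60] 2334 286.0; scene [60  0] 2708 291.0; scene [120 -60] 212 270.0; scene [120   0] 283 264.0; scene [ 480 -120] 456 190.0; scene [480 -60] 969 190.0; scene [480   0] 29 176.0; scene [ 540 -600] 266 294.0; scene [ 540 -540] 680 325.0; scene [ 540 -120] 791 175.0; scene [540 -60] 1510 165.0; scene [540   0] 157 165.0; scene [540 300] 126 132.0; scene [ 600 -720] 1397 235.0; scene [ 600 -660] 457 294.0; scene [ 600 -600] 1472 328.0; scene [ 600 -540] 1156 327.0; scene [600 -60] 344 128.0; scene [600  60] 40 77.0; scene [ 660 -720] 291 206.0; scene [ 660 -660] 20 283.0; scene [ 660 -480] 57 132.0; scene [ 660 -420] 148 131.0; scene [ 660 -120] 145 76.0; scene [660 -60] 493 83.0; scene [660   0] 192 68.0; scene [660  60] 163 76.0; scene [ 720 -480] 592 145.0; scene [ 720 -420] 1622 145.0; scene [ 780 -480] 215 132.0; scene [ 780 -420] 880 132.0; scene [ 780 -360] 302 131.0; scene [ 840 -420] 389 133.0; scene [ 840 -3
[... 576 characters left out ...]
0; top [600 360] 470 133.0; top [ 660 -480] 91 131.0; top [ 660 -420] 234 130.0; top [ 660 -120] 63 75.0; top [660 -60] 229 84.0; top [660   0] 75 65.0; top [660  60] 74 76.0; top [660 300] 162 80.0; top [660 360] 21 79.0; top [ 720 -480] 556 144.0; top [ 720 -420] 988 144.0; top [720 300] 101 80.0; top [ 780 -480] 198 130.0; top [ 780 -420] 346 131.0; top [ 780 -360] 364 130.0; top [780 240] 134 80.0; top [780 300] 157 80.0; top [ 840 -420] 380 131.0; top [ 840 -360] 876 144.0; top [ 840 -300] 217 129.0; top [ 900 -420] 106 130.0; top [ 900 -360] 353 130.0; clock: 1.7
eef_pos: [348.3, 277.8, 484.8]
eef_rot: [3.141, -0.0, 1.869]
wrist_force: [0.4, 0.7, 0.8]
finger_gap: 17.4
finger_force: 0.0
```

```bash
python3 -m creep '{"slide":[[2.9,-4.5,0],[2.9,-4.5,0],[2.9,-4.5,0],[2.9,-4.5,0],[2.9,-4.5,0],[2.8,-4.5,0],[2.7,-4.6,0],[0,0,-4]],"turn":[-0.14,0,0,0,0,0,0,0],"claw":[0,0,0,0,0,0,0,0]}'
python3 -m creep '{"slide":[[0,0,-4],[0,0,0],[0,0,0]],"turn":[0,0,0],"claw":[0,0,0]}'
```

```text
clock: 2.7
eef_pos: [548.8, -39.6, 445.6]
eef_rot: [3.138, 0.001, 1.73]
wrist_force: [0.9, -0.4, -1.8]
finger_gap: 0.3
finger_force: 0.0
clock: 3.08
eef_pos: [548.0, -36.7, 406.5]
eef_rot: [3.14, 0.001, 1.734]
wrist_force: [0.2, -0.1, 0.5]
finger_gap: 0.5
finger_force: 0.0
```

```bash
python3 -m creep '{"slide":[[0,0,-1.5],[0,0,-1.5],[0,0,-1.2],[0,0,-0.4],[0,0,-0.3],[0,0,0]],"turn":[0,0,0,0,0,0],"claw":[0,0,0,0,0,0]}'
python3 -m creep '{"slide":[[-0.43,-0.07,-0.8],[-0.43,-0.07,-0.8],[0,0,0]],"turn":[0,0,0],"claw":[0,0,0]}'
```

```text
clock: 3.82
eef_pos: [547.8, -36.8, 355.7]
eef_rot: [3.141, 0.0, 1.734]
wrist_force: [0.6, -0.0, 0.5]
finger_gap: 0.3
finger_force: 0.0
clock: 4.2
eef_pos: [538.9, -38.2, 339.2]
eef_rot: [-3.141, -0.0, 1.734]
wrist_force: [0.3, -0.2, 3.5]
finger_gap: 0.7
finger_force: 1.6
```

```bash
python3 -m creep '{"slide":[[-0.36,-0.06,-0.8],[-0.36,-0.06,-0.8],[-0.28,-0.05,-0.85],[-0.28,-0.04,-0.85],[-0.2,-0.03,-0.85],[-0.2,-0.03,-0.85],[0,0,0]],"turn":[0,0,0,0,0,0,0],"claw":[0,0,0,0,0,0,0]}'
python3 - <<'E'
from h import *
for n in("scene","top"):
    im,d=manip.camera(n);cv2.imwrite(f"pics/{n}1.png",im[...,::-1])
a=np.hstack([cv2.resize(cv2.imread("pics/scene1.png")[130:350,190:410],(400,400)),cv2.resize(cv2.imread("pics/top1.png")[80:300,110:330],(400,400))]);cv2.imwrite("pics/b.png",a)
E
```

```text
clock: 5.08
eef_pos: [522.3, -40.9, 289.1]
eef_rot: [-3.141, -0.0, 1.734]
wrist_force: [-1.3, -0.3, 5.9]
finger_gap: 0.2
finger_force: 2.5
```

View pics/b.png

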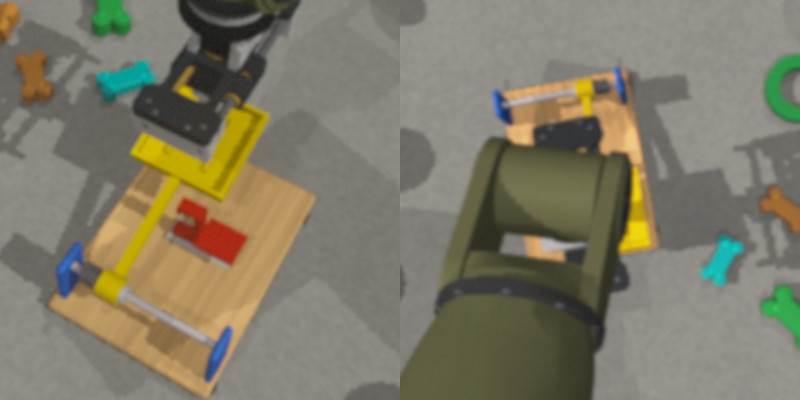

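The scene crop shows the finger in the cup, with the bar at (145,240) half lowered. The red hook is clear and upright at (195,215). I'll keep lowering.

```bash
python3 -m creep '{"slide":[[-0.12,-0.02,-0.85],[-0.12,-0.02,-0.85],[-0.04,0,-0.85],[-0.04,0,-0.85],[0,0,-0.6],[0,0,0],[0,0,0]],"turn":[0,0,0,0,0,0,0],"claw":[0,0,0,0,0,0,0]}'
python3 -m creep '{"slide":[[0,0,-0.2],[0,0,0]],"turn":[0,0],"claw":[0,0]}'
python3 -m creep '{"slide":[[0,0,-0.2],[0,0,0]],"turn":[0,0],"claw":[0,0]}'
```

```text
clock: 6.05
eef_pos: [519.6, -41.3, 250.3]
eef_rot: [3.14, 0.001, 1.734]
wrist_force: [2.0, 0.6, 6.5]
finger_gap: 0.2
finger_force: 3.2
clock: 6.3
eef_pos: [519.6, -41.3, 248.3]
eef_rot: [3.139, 0.001, 1.734]
wrist_force: [2.2, 0.3, 6.5]
finger_gap: 0.2
finger_force: 3.3
clock: 6.55
eef_pos: [519.7, -41.3, 246.4]
eef_rot: [3.139, 0.001, 1.734]
wrist_force: [2.3, 0.8, 6.4]
finger_gap: 0.5
finger_force: 3.4
```

```bash
python3 -m creep '{"slide":[[0,0,-0.2],[0,0,0]],"turn":[0,0],"claw":[0,0]}'
python3 -m creep '{"slide":[[0,0,-0.15],[0,0,0]],"turn":[0,0],"claw":[0,0]}'
cat > look.py <<'E'
import sys
from h import *
n="scene";im,d=manip.camera(n);cv2.imwrite(f"pics/{sys.argv[1]}.png",cv2.resize(im[190:310,230:370,::-1],(700,600),interpolation=cv2.INTER_CUBIC))
hs=cv2.cvtColor(im,cv2.COLOR_RGB2HSV)
P=np.full(d.shape+(3,),np.nan);P[d>0]=world(n,d,d>0)
c,s=np.cos(.157),np.sin(.157);o=P[...,:2]-[599.9,-35.9]
lx=o[...,0]*c+o[...,1]*s;ly=-o[...,0]*s+o[...,1]*c;z=P[...,2]
y=(hs[...,0]>22)&(hs[...,0]<33)&(hs[...,1]>150)
for a,b in((-28,-10),(-5,15),(15,35),(35,55)):
    k=y&(lx>a)&(lx<b)&(z>30)&(z<95)&(abs(ly)<70)
    if k.sum()>3:print("bar",a,b,k.sum(),"y",np.percentile(ly[k],[2,50,98]).round(1),"z med/max",np.median(z[k]).round(1),z[k].max().round(1),"lx",np.median(lx[k]).round(1))
r=((hs[...,0]<6)|(hs[...,0]>174))&(hs[...,1]>130)
k=r&(z>66)&(z<90)&(abs(lx)<60)&(abs(ly)<80);print("nose",k.sum(),"lx",np.percentile(lx[k],[3,50,97]).round(1),"ly",np.percentile(ly[k],[3,50,97]).round(1),"z",np.median(z[k]).round(1))
E
python3 look.py c
```

```text
clock: 6.8
eef_pos: [519.7, -41.3, 244.4]
eef_rot: [3.139, 0.001, 1.734]
wrist_force: [3.7, 0.8, 6.5]
finger_gap: 0.3
finger_force: 3.3
clock: 7.05
eef_pos: [519.8, -41.3, 243.0]
eef_rot: [3.139, 0.001, 1.734]
wrist_force: [3.4, 0.8, 7.5]
finger_gap: 0.7
finger_force: 3.3
bar -28 -10 62 y [-4.8  0.6  4.7] z med/max 58.0 60.3 lx -19.5
bar -5 15 73 y [-5.1  0.5  4.9] z med/max 59.5 62.6 lx 4.9
bar 15 35 76 y [-5.1  1.1  5.1] z med/max 61.0 64.2 lx 25.0
bar 35 55 80 y [-5.1  1.   5.2] z med/max 62.4 66.3 lx 45.4
nose 88 lx [-20.4 -14.4  -9.3] ly [15.3 27.7 38.4] z 74.7
```

View pics/c.png

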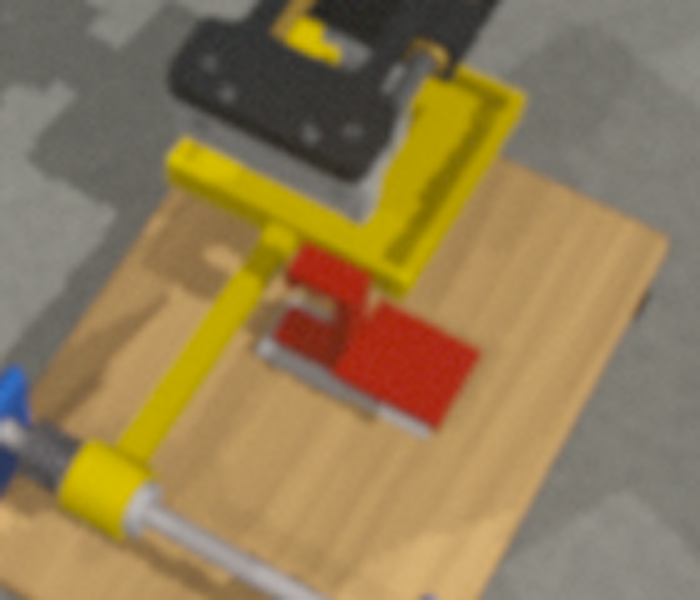

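Scene crop: the bar is down at (210,350) and level with the nose underside. The nose at (330,275) is about 13 mm clear of it. Bar slope ≈ -0.07. Next is the sideways drag.

```bash
python3 -m creep '{"slide":[[0,0,-0.1],[-0.06,0.4,0],[-0.06,0.4,0],[-0.06,0.4,0],[-0.06,0.4,0],[-0.06,0.4,0],[0,0,0]],"turn":[0,0,0,0,0,0,0],"claw":[0,0,0,0,0,0,0]}'
python3 look.py d
```

```text
clock: 7.98
eef_pos: [516.7, -21.1, 242.1]
eef_rot: [3.139, 0.001, 1.734]
wrist_force: [2.9, 0.5, 6.0]
finger_gap: 0.6
finger_force: 3.3
bar -28 -10 12 y [16.3 21.  24.6] z med/max 57.3 59.1 lx -12.8
bar -5 15 73 y [15.1 20.6 25.1] z med/max 59.1 61.5 lx 5.5
bar 15 35 72 y [15.1 21.1 25.1] z med/max 60.7 63.7 lx 25.2
bar 35 55 79 y [15.1 20.9 25.1] z med/max 62.3 66.1 lx 44.6
nose 99 lx [-21.  -14.8  -9.4] ly [15.1 27.  38.3] z 74.7
```

```bash
cat > f.py <<'E'
from h import *
F=[];M=[]
for i in range(4):
    manip.camera("top");s=manip.read_state();F.append(s["wrist_force"]);M.append(s["moment"])
F=np.mean(F,0);M=np.mean(M,0);u=np.array([-.156,.988,0])
p=np.array(s["eef_pos"])-[599.9,-35.9,0]
print("tool ly",(p@u).round(2),"Fside",(F@u).round(2),"F",F.round(2),"M lateral",(M@[.988,.156,0]).round(3),M.round(3))
E
python3 f.py
python3 -m creep '{"slide":[[-0.06,0.4,0],[-0.03,0.2,0],[0,0,0]],"turn":[0,0,0],"claw":[0,0,0]}' >/dev/null; python3 f.py
python3 -m creep '{"slide":[[-0.02,0.15,0],[0,0,0]],"turn":[0,0],"claw":[0,0]}'>/dev/null; python3 f.py; python3 look.py e
```

```text
tool ly 27.39 Fside -0.36 F [2.69 0.06 7.16] M lateral -0.1 [-0.011 -0.572 -0.003]
tool ly 33.49 Fside -0.39 F [2.88 0.06 7.  ] M lateral -0.135 [-0.05  -0.547  0.007]
tool ly 34.85 Fside -1.69 F [ 2.86 -1.25  7.42] M lateral -0.409 [-0.338 -0.482 -0.002]
bar -28 -10 11 y [21.9 25.6 29.5] z med/max 57.5 58.8 lx -11.9
bar -5 15 72 y [22.  27.3 31.5] z med/max 59.6 62.6 lx 5.2
bar 15 35 71 y [21.8 27.6 31.7] z med/max 60.5 64.6 lx 25.0
bar 35 55 80 y [21.7 27.3 31.6] z med/max 62.4 65.6 lx 44.6
nose 97 lx [-21.  -14.7  -9.6] ly [15.1 27.2 38.6] z 74.4
```

View pics/e.png

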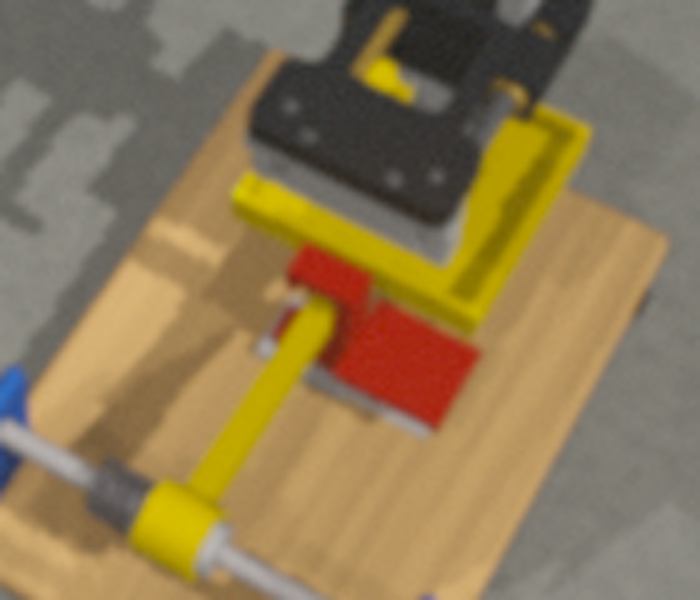

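The crop shows the bar (315,320) under the red nose (330,275), close against the post. The side force stepped to about 1.3 N, so it is touching the post and not tipping it. I'll back off a little and ease up.

```bash
python3 -m creep '{"slide":[[0.01,-0.06,0],[0,0,0.3],[0,0,0.3],[0,0,0.3],[0,0,0.2],[0,0,0]],"turn":[0,0,0,0,0,0],"claw":[0,0,0,0,0,0]}'>/dev/null; python3 f.py; python3 look.py g
for i in 1; do python3 -m creep '{"slide":[[0,0,0.2],[0,0,0]],"turn":[0,0],"claw":[0,0]}'; python3 -m creep '{"slide":[[0,0,0.2],[0,0,0]],"turn":[0,0],"claw":[0,0]}'; done; python3 f.py; python3 look.py g2
```

```text
tool ly 34.4 Fside -0.45 F [-0.83 -0.58  5.88] M lateral -0.146 [-0.162  0.09  -0.013]
bar -28 -10 9 y [21.6 25.4 31.1] z med/max 63.2 65.3 lx -10.5
bar -5 15 72 y [21.8 27.1 31.4] z med/max 64.2 66.9 lx 4.2
bar 15 35 78 y [21.8 27.6 31.7] z med/max 64.5 67.0 lx 25.3
bar 35 55 78 y [21.8 27.4 31.5] z med/max 64.7 66.8 lx 44.9
nose 88 lx [-20.4 -14.9  -9.8] ly [15.  26.7 38.7] z 74.4
clock: 10.55
eef_pos: [515.4, -14.4, 254.7]
eef_rot: [3.141, 0.0, 1.734]
wrist_force: [-1.2, -2.3, 5.3]
finger_gap: 0.3
finger_force: 3.1
clock: 10.8
eef_pos: [515.3, -14.4, 256.7]
eef_rot: [3.141, 0.0, 1.734]
wrist_force: [-0.7, 0.6, 5.5]
finger_gap: 0.7
finger_force: 3.1
tool ly 34.41 Fside -0.41 F [-0.79 -0.53  6.17] M lateral -0.121 [-0.146  0.145  0.012]
bar -28 -10 7 y [23.6 27.2 31.3] z med/max 65.9 67.9 lx -10.4
bar -5 15 79 y [21.4 27.5 31.6] z med/max 66.0 69.2 lx 5.4
bar 15 35 78 y [21.6 27.4 31.6] z med/max 66.0 68.6 lx 25.6
bar 35 55 83 y [21.6 27.1 31.4] z med/max 65.6 68.8 lx 45.5
nose 91 lx [-20.5 -14.5  -9.5] ly [14.6 26.8 38.9] z 74.7
```

```bash
for i in 1; do python3 -m creep '{"slide":[[0,0,0.2],[0,0,0]],"turn":[0,0],"claw":[0,0]}'; python3 -m creep '{"slide":[[0,0,0.2],[0,0,0]],"turn":[0,0],"claw":[0,0]}'; done;  python3 f.py; python3 look.py g3
```

```text
clock: 11.3
eef_pos: [515.3, -14.4, 258.7]
eef_rot: [3.141, 0.0, 1.734]
wrist_force: [-0.9, -0.8, 6.9]
finger_gap: 0.6
finger_force: 3.0
clock: 11.55
eef_pos: [515.3, -14.4, 260.7]
eef_rot: [3.141, 0.0, 1.734]
wrist_force: [-0.5, -0.6, 6.0]
finger_gap: 0.3
finger_force: 3.0
tool ly 34.42 Fside -0.07 F [-0.34 -0.13  6.19] M lateral -0.151 [-0.175  0.136  0.021]
bar -5 15 75 y [21.5 27.4 31.5] z med/max 67.6 71.7 lx 5.1
bar 15 35 78 y [21.9 27.4 31.6] z med/max 67.2 70.8 lx 25.3
bar 35 55 80 y [21.6 27.4 31.6] z med/max 66.4 69.9 lx 45.3
nose 86 lx [-20.2 -14.9 -10.1] ly [14.8 26.5 37.6] z 74.7
```

```bash
python3 -m creep '{"slide":[[0,0,0.2],[0,0,0]],"turn":[0,0],"claw":[0,0]}'; python3 -m creep '{"slide":[[0,0,0.2],[0,0,0]],"turn":[0,0],"claw":[0,0]}';  python3 f.py; python3 look.py g4
```

```text
clock: 12.05
eef_pos: [515.1, -14.4, 262.1]
eef_rot: [-3.141, 0.0, 1.734]
wrist_force: [0.6, -0.2, -0.1]
finger_gap: -0.0
finger_force: 0.3
clock: 12.3
eef_pos: [515.1, -14.4, 264.1]
eef_rot: [-3.141, -0.0, 1.734]
wrist_force: [-0.1, 0.3, 0.7]
finger_gap: 0.4
finger_force: 0.3
tool ly 34.48 Fside -0.73 F [-0.42 -0.8  -0.2 ] M lateral -0.149 [-0.168  0.107  0.016]
bar -28 -10 7 y [23.3 26.9 31. ] z med/max 69.1 70.9 lx -27.2
bar -5 15 76 y [21.7 27.3 31.3] z med/max 68.2 71.9 lx 4.4
bar 15 35 80 y [21.2 27.3 31.4] z med/max 67.4 70.2 lx 24.9
bar 35 55 83 y [21.5 27.1 31.3] z med/max 66.7 69.4 lx 44.8
nose 86 lx [-20.  -15.4 -10. ] ly [14.9 26.5 38.4] z 74.6
```

The hook holds the arm (finger load gone, slope ≈ 0.037). I'll lift clear and pause.

```bash
python3 -m creep '{"slide":[[0,0,0.3],[0,0,0.5],[0,0,2],[0,0,4],[0,0,4],[0,0,0],[0,0,0],[0,0,0]],"turn":[0,0,0,0,0,0,0,0],"claw":[0,0,0,0,0,0,0,0]}'; python3 look.py k
python3 - <<'E'
from h import *
for n in("scene","top"):
    im,d=manip.camera(n)
    for o in manip.cut_out("biscuit_center",n):
        p=world(n,d,o["mask"])
        if abs(np.median(p,0)-[531,-271,17])[:2].max()<20:
            p=p[p[:,2]>13];print(n,cv2.minAreaRect(p[:,:2].astype(np.float32)),p[:,:2].mean(0))
E
```

```text
clock: 13.55
eef_pos: [515.1, -14.4, 371.0]
eef_rot: [-3.14, -0.001, 1.734]
wrist_force: [0.4, -0.1, -0.3]
finger_gap: 0.6
finger_force: 0.0
bar -28 -10 6 y [23.3 26.5 31.2] z med/max 70.2 71.0 lx -27.4
bar -5 15 78 y [21.6 27.4 31.4] z med/max 68.0 71.1 lx 5.7
bar 15 35 78 y [21.6 27.  31.4] z med/max 67.3 70.5 lx 25.8
bar 35 55 80 y [21.8 27.2 31.6] z med/max 66.8 69.4 lx 45.2
nose 39 lx [-20.3 -15.4 -10.9] ly [15.4 28.3 37.3] z 74.9
scene ((529.904541015625, -273.49639892578125), (63.89436721801758, 34.52574157714844), 53.15711975097656) [ 531.16036328 -271.42761287]
top ((531.2567138671875, -271.8276672363281), (62.94309997558594, 33.791717529296875), 52.20505905151367) [ 531.60920488 -272.19726568]
```

View pics/k.png

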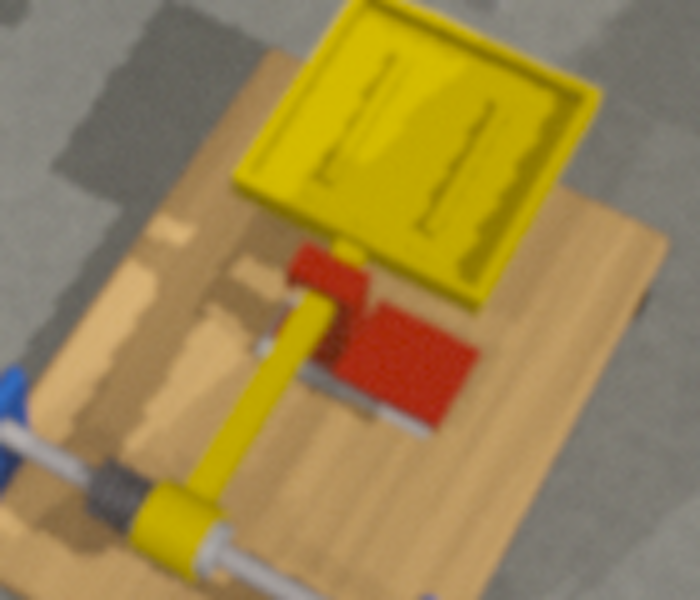

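Hooked: the cup is empty, the bar sits under the nose (330,275), and the fingers are clear. Now the biscuit.

```bash
python3 -m creep '{"slide":[[0.2,-4.3,0],[0.2,-4.3,0],[0.3,-4.3,0],[0.3,-4.3,0],[0.3,-4.3,0],[0.3,-4.3,0],[0,0,-4],[0,0,-4]],"turn":[-0.14,-0.14,-0.14,-0.14,-0.14,-0.114,0,0],"claw":[0.6,0.6,0.6,0.6,0.6,0.6,0.6,0.6]}' 10;python3 -m creep '{"slide":[[0,0,-4],[0,0,0]],"turn":[0,0],"claw":[0.6,0.6]}'
```

```text
clock: 14.8
eef_pos: [530.9, -272.9, 290.9]
eef_rot: [3.141, -0.0, 0.919]
wrist_force: [-0.2, -0.9, 0.6]
finger_gap: 56.2
finger_force: 0.0
clock: 15.05
eef_pos: [530.7, -272.2, 249.6]
eef_rot: [-3.136, 0.001, 0.92]
wrist_force: [0.4, -0.0, 0.5]
finger_gap: 56.3
finger_force: 0.0
```

```bash
python3 -m creep '{"slide":[[0,0,-2.5],[0,0,-1.6],[0,0,-0.5],[0,0,0],[0,0,0],[0,0,0],[0,0,0],[0,0,0]],"turn":[0,0,0,0,0,0,0,0],"claw":[0.6,0.6,0.6,0,0,0,0,0]}' 15;python3 -m creep '{"slide":[[0,0,2],[0,0,4],[0,0,4],[0,0,4],[0,0,0],[0,0,0]],"turn":[0,0,0,0,0,0],"claw":[0,0,0,0,0,0]}'
python3 - <<'E'
from h import *
for n in("scene","top"):
    im,d=manip.camera(n);cv2.imwrite(f"pics/{n}2.png",im[...,::-1])
a=np.hstack([cv2.resize(cv2.imread("pics/scene2.png")[60:300,100:340],(400,400)),cv2.resize(cv2.imread("pics/top2.png")[80:300,200:420],(400,400))]);cv2.imwrite("pics/m.png",a)
E
```

```text
clock: 16.05
eef_pos: [531.2, -272.4, 206.5]
eef_rot: [3.141, -0.0, 0.92]
wrist_force: [-0.8, 0.0, 5.0]
finger_gap: 23.6
finger_force: 15.0
clock: 16.8
eef_pos: [530.9, -272.3, 346.0]
eef_rot: [-3.141, 0.0, 0.92]
wrist_force: [-0.7, -0.6, -1.4]
finger_gap: 23.8
finger_force: 15.0
```

View pics/m.png

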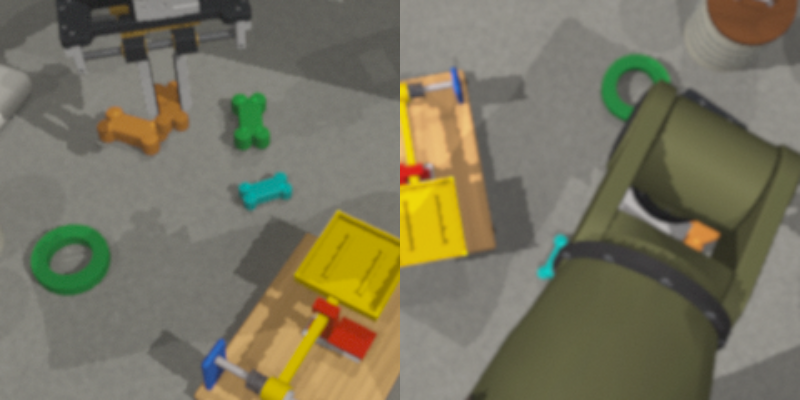

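The view shows the small bone held at scene crop (168,105), and the cup still cocked at (350,260). Next I'll carry it over and lay it across the ribs.

```bash
python3 -m creep '{"slide":[[-0.2,3.6,0],[-0.2,3.6,0],[-0.2,3.6,0],[-0.2,3.6,0],[-0.2,3.6,0],[-0.2,3.6,0],[-0.2,3.46,0],[0,0,0]],"turn":[0.13,0.13,0.13,0.13,0.13,0.13,0.028,0],"claw":[0,0,0,0,0,0,0,0]}';python3 -m creep '{"slide":[[0,0,-3],[0,0,-2.2],[0,0,-0.8],[0,0,0],[0,0,0]],"turn":[0,0,0,0,0],"claw":[0,0,0,0,0]}'; python3 look.py n; python3 f.py
```

```text
clock: 17.9
eef_pos: [517.0, -20.2, 345.4]
eef_rot: [-3.14, -0.001, 1.731]
wrist_force: [-0.1, 0.0, -0.6]
finger_gap: 23.7
finger_force: 15.0
clock: 18.52
eef_pos: [517.4, -22.0, 286.9]
eef_rot: [3.141, 0.0, 1.727]
wrist_force: [0.5, -1.1, -0.5]
finger_gap: 23.6
finger_force: 15.0
bar -28 -10 6 y [23.2 29.1 31.3] z med/max 68.7 70.8 lx -27.2
bar -5 15 76 y [21.5 27.1 31.3] z med/max 68.4 71.1 lx 4.4
bar 15 35 82 y [21.5 27.1 31.6] z med/max 67.6 71.6 lx 24.7
bar 35 55 81 y [21.6 27.5 31.4] z med/max 66.5 70.0 lx 44.7
nose 83 lx [-20.6 -15.   -9.8] ly [15.4 27.3 38.3] z 74.7
tool ly 26.82 Fside 0.52 F [ 0.13  0.55 -0.5 ] M lateral -0.053 [-0.062  0.056 -0.022]
```

View pics/n.png

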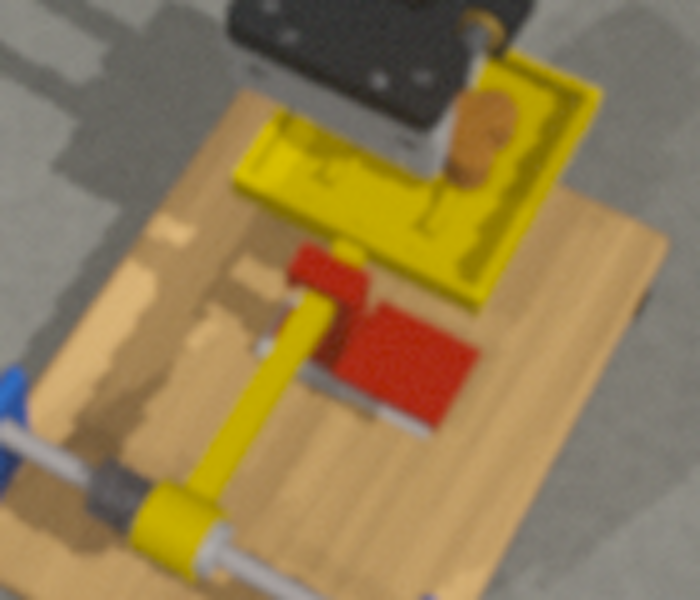

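The biscuit end is at (485,140), above the cup and lying crosswise, and the hook is intact. I'll lower in small steps, watching the force.

```bash
python3 -m creep '{"slide":[[0,0,-0.4],[0,0,-0.3],[0,0,-0.2],[0,0,0]],"turn":[0,0,0,0],"claw":[0,0,0,0]}'; python3 f.py;python3 -m creep '{"slide":[[0,0,-0.15],[0,0,0]],"turn":[0,0],"claw":[0,0]}'; python3 f.py;python3 -m creep '{"slide":[[0,0,-0.15],[0,0,0]],"turn":[0,0],"claw":[0,0]}'; python3 f.py
```

```text
clock: 19.27
eef_pos: [517.1, -21.8, 276.9]
eef_rot: [-3.141, -0.0, 1.728]
wrist_force: [0.4, 1.5, -1.1]
finger_gap: 24.0
finger_force: 15.0
tool ly 26.82 Fside 0.23 F [ 0.12  0.25 -0.42] M lateral -0.054 [-0.064  0.063  0.015]
clock: 19.73
eef_pos: [517.1, -21.8, 275.5]
eef_rot: [-3.141, -0.0, 1.728]
wrist_force: [-0.3, 0.4, -0.3]
finger_gap: 23.7
finger_force: 15.0
tool ly 26.86 Fside -0.04 F [ 0.49  0.04 -0.35] M lateral -0.028 [-0.036  0.05  -0.002]
clock: 20.18
eef_pos: [517.1, -21.8, 274.0]
eef_rot: [-3.141, -0.0, 1.728]
wrist_force: [0.5, 1.0, -0.1]
finger_gap: 23.9
finger_force: 15.0
tool ly 26.84 Fside -0.15 F [-0.61 -0.25 -0.39] M lateral -0.053 [-0.06   0.039 -0.013]
```

```bash
for i in 1; do python3 -m creep '{"slide":[[0,0,-0.15],[0,0,0]],"turn":[0,0],"claw":[0,0]}'>/dev/null; python3 f.py;python3 -m creep '{"slide":[[0,0,-0.15],[0,0,0]],"turn":[0,0],"claw":[0,0]}'>/dev/null; python3 f.py;python3 -m creep '{"slide":[[0,0,-0.1],[0,0,0]],"turn":[0,0],"claw":[0,0]}'; python3 f.py; done
```

```text
tool ly 26.84 Fside 0.15 F [0.38 0.21 0.26] M lateral -0.062 [-0.06  -0.012  0.002]
tool ly 26.8 Fside -0.78 F [-1.58 -1.03  5.3 ] M lateral -0.118 [-0.179  0.379 -0.003]
clock: 21.52
eef_pos: [517.2, -21.8, 270.4]
eef_rot: [3.141, 0.0, 1.728]
wrist_force: [-1.8, -1.4, 5.9]
finger_gap: 23.7
finger_force: 15.0
tool ly 26.8 Fside -0.62 F [-2.02 -0.94  5.8 ] M lateral -0.119 [-0.194  0.468 -0.038]
```

```bash
python3 -m creep '{"slide":[[0,0,0.1],[0,0,0.08],[0,0,0]],"turn":[0,0,0],"claw":[0,0,0]}'; python3 f.py; python3 look.py p
```

```text
clock: 22.1
eef_pos: [517.2, -21.8, 272.2]
eef_rot: [3.141, 0.0, 1.728]
wrist_force: [-0.3, -0.8, 5.8]
finger_gap: 23.9
finger_force: 15.0
tool ly 26.83 Fside -0.3 F [-0.92 -0.45  5.03] M lateral -0.108 [-0.159  0.314 -0.006]
bar -28 -10 4 y [27.1 29.9 31. ] z med/max 68.7 69.9 lx -19.2
bar -5 15 74 y [21.4 27.5 31.2] z med/max 68.1 71.7 lx 4.9
bar 15 35 80 y [21.3 27.  31.1] z med/max 67.2 70.6 lx 25.2
bar 35 55 85 y [21.4 27.3 31.4] z med/max 66.5 71.8 lx 45.4
nose 90 lx [-21.2 -14.9  -9.7] ly [15.2 27.6 38.5] z 74.3
```

```bash
python3 -m creep '{"slide":[[0,0,0.08],[0,0,0]],"turn":[0,0],"claw":[0,0]}' >/dev/null; python3 f.py; python3 -m creep '{"slide":[[0,0,0],[0,0,0],[0,0,0],[0,0,0]],"turn":[0,0,0,0],"claw":[0.3,0.36,0.42,0.42]}'; python3 look.py q
```

```text
tool ly 26.86 Fside -0.2 F [ 0.58 -0.11  0.96] M lateral -0.073 [-0.066 -0.051  0.016]
clock: 23.3
eef_pos: [517.1, -21.8, 272.7]
eef_rot: [-3.142, 0.0, 1.728]
wrist_force: [-0.2, 0.4, -0.2]
finger_gap: 39.3
finger_force: 0.0
bar -28 -10 10 y [21.5 27.2 31.1] z med/max 69.9 71.3 lx -26.8
bar -5 15 73 y [21.3 26.8 31.1] z med/max 68.0 70.7 lx 4.3
bar 15 35 83 y [21.2 26.9 31.2] z med/max 67.7 70.5 lx 25.6
bar 35 55 82 y [21.3 27.  31.1] z med/max 66.7 69.4 lx 45.5
nose 84 lx [-21.2 -15.   -9.8] ly [15.  26.1 38.3] z 74.6
```

```bash
python3 -m creep '{"slide":[[0,0,0.5],[0,0,1],[0,0,2],[0,0,4],[0,0,4],[0,0,0],[0,0,0],[0,0,0]],"turn":[0,0,0,0,0,0,0,0],"claw":[0.42,0.42,0.42,0.42,0.42,0.42,0.42,0.42]}'; python3 look.py r
python3 - <<'E'
from h import *
im,d=manip.camera("scene")
for o in manip.cut_out("biscuit_center","scene"):
    p=world("scene",d,o["mask"]);print(np.median(p,0).round(),cv2.minAreaRect(p[p[:,2]>60][:,:2].astype(np.float32)) if (p[:,2]>60).sum()>50 else "",np.percentile(p[:,2],95))
E
```

```text
clock: 24.35
eef_pos: [517.1, -21.8, 386.7]
eef_rot: [-3.14, -0.0, 1.728]
wrist_force: [0.9, 0.7, 0.1]
finger_gap: 39.2
finger_force: 0.0
bar -5 15 75 y [21.7 26.8 31.3] z med/max 68.1 70.7 lx 5.1
bar 15 35 80 y [21.3 26.8 31.1] z med/max 67.3 69.9 lx 25.0
bar 35 55 84 y [21.3 26.9 31.3] z med/max 66.7 69.6 lx 44.9
nose 73 lx [-20.8 -15.1 -10.1] ly [15.8 26.  38.3] z 74.8
[521. -22.  84.] ((518.3515625, -24.044002532958984), (33.723907470703125, 64.27974700927734), 9.141748428344727) 86.26937644155437
[ 510. -381.   24.]  27.024635568725017
[ 470. -187.   18.]  20.24677983226985
```

View pics/r.png

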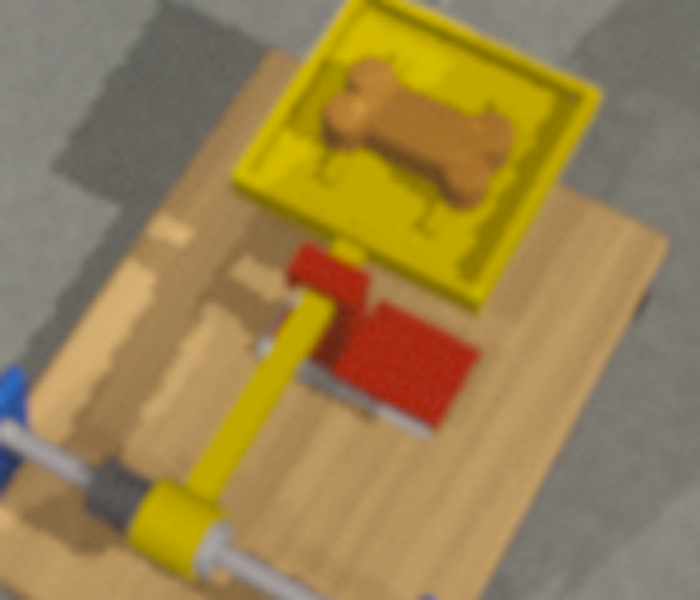

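The biscuit lies centred across the ribs at (420,130), the arm is still under the hook at (330,275), and the gripper is clear.

```bash
python3 -c "
from cell import manip
print(manip.sign_off())"
```

```text
the job is handed in; nothing more can be done
None
```

The launcher is cocked on its hook, with the small brown biscuit resting centred in the cup and the gripper clear of everything. I handed the job in at about 24 s of the 67 s allowed; sign-off returned no verdict.

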